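# Lay the herb jar in the drawer and push it shut past its catch

### The job

Put the herb jar with the black cap away: lay it on its side in the open drawer of the little wooden drawer unit (upright it is too tall), easing it down instead of dropping it or letting it topple over, and let go. Then slide the drawer fully home past its spring catch, without slamming it, and leave the other things on the worktop as they are.

Things in the scene. Friction and masses are not known exactly. Their poses are not given: they have to be found in the camera images.
- herb_jar: the target: slim round glass jar with a BLACK cap, about 41 mm in diameter and 105 mm tall, standing upright on the worktop, 0.08 to 0.15 kg. Origin: centre of its underside; its z axis runs along the jar to the cap. Loose.
- spice_1: bystander: round spice jar with a RED cap, 45 mm in diameter, 106 mm tall, standing upright. Origin: centre of its underside. Leave it alone.
- salt_shaker: bystander: salt shaker with a white domed cap, 44 mm in diameter, 90 mm tall, standing upright. Origin: centre of its underside. Leave it alone.
- coffee_jar: bystander: glass jar with a grey lid, 71 mm in diameter, 135 mm tall, standing to the right of the drawer unit. Origin: centre of its underside. Leave it alone.
- mug_green: bystander: mug, nearly black above and white below, 90 mm in diameter and 128 mm over the handle, 107 mm tall, standing to the left of the drawer unit. Origin: centre of its underside. Leave it alone.
- drawer_unit: wooden table-top drawer unit, fixed: 190 mm deep (its x), 186 mm wide (its y), 100 mm high; the opening under its top is 74 mm high above the drawer's floor. Origin: centre of its underside. Its x axis points to its back, y to its left as seen from the robot, z up; the white drawer comes out along its -x.
- drawer (a joint): how far the white drawer is open, in m: 0 is fully home (front against the carcass), 0.165 the end stop; it starts 0.145 to 0.165 open. It slides lightly (about 1 N). In the last 18 mm a spring roller catch first resists (peak about 11 N, at 14 to 17 mm) and below about 9 mm pulls the drawer home and holds it there.
- drawer_floor (a point): moves with the drawer: centre of its inner floor (upper face, 18 mm above the worktop), axes as the unit's. The floor is 170 mm long (x) by 146 mm wide (y). The front's inner face is at x = -85 mm here; the front is 12 mm thick, its top 56 mm above the floor; sides and back (inner face x = +78 mm) are 48 mm high. Open by q, the carcass front edge is at x = q - 85 mm here.
- drawer_handle (a point): moves with the drawer: middle of the handle, a round steel bar 8 mm thick and 70 mm long along y, 20 mm out from the drawer's outer front face and 52 mm above the worktop; it can be pushed on or pinched from above. Axes as the unit's.
- teaspoon: bystander: steel teaspoon, 130 x 26 x 11 mm, lying on the worktop to the left of the drawer. Leave it alone.

How it is judged (in metres and radians):
On the way, in this order (a step that is already met when the one before it is completed fails the run):
1. the herb jar lies on its side in the open drawer, released and at rest (angle between herb_jar's own z axis and vertical between 1.35 and 1.79 rad and z of herb_jar in the frame of drawer_floor between 0 and 0.035 m and x of herb_jar in the frame of drawer_floor between -0.09 and 0.085 m and y of herb_jar in the frame of drawer_floor between -0.075 and 0.075 m and value of joint drawer above 0.08 m and contact force between the fingers and herb_jar below 0.05 N and linear speed of herb_jar below 0.03 m/s), for 0.2 s.
2. the drawer is pushed home past its catch (value of joint drawer below 0.004 m), for 0.2 s.
At the end, for the whole second after the job is handed in: The drawer is home to within 4 mm; the herb jar lies on its side (axis within about 12 degrees of level) on the drawer's floor, inside its four walls, at rest (value of joint drawer below 0.004 m and angle between herb_jar's own z axis and vertical between 1.35 and 1.79 rad and z of herb_jar in the frame of drawer_floor between 0 and 0.035 m and x of herb_jar in the frame of drawer_floor between -0.09 and 0.085 m and y of herb_jar in the frame of drawer_floor between -0.075 and 0.075 m and linear speed of herb_jar below 0.03 m/s); the robot touches nothing.
It fails at once if the herb jar is dropped or topples freely: not touched by the fingers, it moves faster than 0.6 m/s or turns faster than 9 rad/s (contact force between the fingers and herb_jar below 0.02 N and (linear speed of herb_jar above 0.6 m/s or angular speed of herb_jar above 9 rad/s)).
It fails at once if the drawer is slammed: it closes faster than 0.6 m/s (velocity of joint drawer below -0.6 m/s).
It fails at once if a bystander jar, shaker, mug or spoon is moved by more than 30 mm or knocked over (distance of any of spice_1, salt_shaker, coffee_jar, mug_green, teaspoon from where it was at the start of the episode above 0.03 m or angle between any of spice_1, salt_shaker, coffee_jar, mug_green's own z axis and vertical above 0.6 rad).
It also fails if it takes over 67 s, if anything falls off the work surface, if the arm or the gripper's body presses on something with over 40 N, if the wrist force passes 120 N, or if a joint passes its speed limit or range.

### The arm

A 6-joint arm with a two-finger parallel gripper is mounted at the origin on a cart in front of the work surface, level with it; the furniture and walls round the work are solid. World frame = base frame: x ahead of the robot, y to its left, z up, the work surface at z = 0. Lengths are in mm, angles in rad, forces in N, time in s.
With the tool pointing down it reaches from about 350 to 1000 mm from the base axis. Payload 7.1 kg.
Tool frame: the origin (TCP) lies on the centre line of the jaws, within the pads' length; the fingertips stand 11 mm ahead of it and the grasp point (between the pads) lies 8 mm behind it; z points along the fingers, y is the line along which they close (so a half turn about z gives the same grasp; the last joint's range is limited). The gripper opens to 85 mm and grips with 20 to 120 N. Pads are 22 mm wide; open, the fingers measure 114 mm over their backs; the gripper's body (76 mm by 85 mm) begins 54 mm behind the grasp point. The pads swing forward as they close: fully open they stand 13 mm farther back than shut.
Start: joints at [1.196, 0.423, 1.63, -0, 1.089, -0.019], TCP at [217.681, 585.85, 242.319] pointing down, gripper open.
Joint ranges: [-3, 3], [-0.9, 2.11], [0.09, 2.58], [-1.31, 4.45], [0.11, 2.69], [-2.54, 2.54]. Speed limits (rad/s): [2.39, 2.39, 3.01, 3.14, 3.14, 3.14].

### API

Orientations are given as a unit quaternion [x, y, z, w].
In Python, from station import ctrl gives the robot as it stands. Calls block until the motion is done:
- ctrl.move_pose(position, orientation): joint-space move of the TCP to a pose.
- ctrl.move_straight(position, attitude=None, rate=150): straight line of the TCP; attitude=None keeps the orientation; rate is the mean speed in mm/s.
- ctrl.move_j(angles): joint-space move.
- ctrl.release() and ctrl.grab(): open the fingers fully, or close them until they stop; the grip force is fixed at half the most.
- ctrl.pause(seconds).
- ctrl.ik(position, orientation): joint angles nearest the present ones, or None.
- ctrl.read_camera(name): name is "scene" or "top" or "wrist"; returns a dict with "frame" (420x560x3 uint8, blue, green, red), "K" (3x3 intrinsics, pixels), "position" and "attitude" of the camera in the world. Camera axes: x right, y up, looking along -z (the intrinsics and any distortion apply to the point x, -y, -z); pixel columns grow to the right and rows downward; lengths in mm; the calibration is good to about 2 mm. A picture is of the moment at which its call begins. There is no depth.
A pose or a line that the arm cannot do raises ctrl.Unreachable and nothing moves.
- ctrl.sign_off(): hands the job in; it is judged then, once.
Readings, each from a call of its own:
- ctrl.current_clock(): time.
- ctrl.current_joint_positions(): joint angles.
- ctrl.current_dq(): joint speeds.
- ctrl.current_tau(): joint torques, N m.
- ctrl.current_ee_pos(): TCP position.
- ctrl.current_tcp_rot(): TCP orientation.
- ctrl.current_ft_force(): force on the tool from outside, world axes, zero at the start.
- ctrl.current_wrist_torque(): the same for the moment, N m.
- ctrl.current_opening(): finger opening in mm.
- ctrl.current_finger_force(): force on a finger pad.
Only numpy, scipy, OpenCV 4.12 (cv2) and the standard library are available. Lean on these libraries where they do the work, as an engineer would, in place of code of your own. Each camera call takes 0.05 s, during which the arm holds its last target. There are 200 camera calls.

## Working session

There is one attempt and no reset: what is moved stays moved. The work goes in short steps, each a Python script; the robot and the scene stay as the last script left them, time stands still between calls to the robot, and variables do not carry over. Pictures are saved under pics/ and viewed, at most 10 in all, crops included, and the job is handed in when it is done.

```bash
ls; mkdir -p pics
cat > h.py <<'E'
import numpy as np, cv2
from scipy.spatial.transform import Rotation as R
from station import ctrl
def cam(n,save=None):
    c=ctrl.read_camera(n)
    if save: cv2.imwrite('pics/'+save,c['frame'])
    return c
def ray(c,uv):
    K=np.array(c['K']); d=np.linalg.inv(K)@[uv[0],uv[1],1]
    if 'distortion' in c or 'dist' in c:
        p=cv2.undistortPoints(np.array([[uv]],float),K,np.array(c.get('distortion',c.get('dist')),float)).ravel(); d=np.array([p[0],p[1],1])
    d=d*[1,-1,-1]
    d=R.from_quat(c['attitude']).apply(d); return np.array(c['position'],float),d/np.linalg.norm(d)
def onz(c,uv,z):
    o,d=ray(c,uv); return o+d*(z-o[2])/d[2]
def proj(c,P):
    p=R.from_quat(c['attitude']).inv().apply(np.array(P)-c['position'])*[1,-1,-1]
    q=np.array(c['K'])@p; return q[:2]/q[2]
def tri(obs):
    A=np.zeros((3,3));b=np.zeros(3)
    for c,uv in obs:
        o,d=ray(c,uv);M=np.eye(3)-np.outer(d,d);A+=M;b+=M@o
    p=np.linalg.solve(A,b); gap=[np.linalg.norm((np.eye(3)-np.outer(d,d))@(p-o)) for o,d in (ray(c,uv) for c,uv in obs)]
    return p,np.round(gap,1)
E
python3 - <<'E'
from h import *
for n in ['scene','top','wrist']:
    c=cam(n,n+'0.png'); print(n,c.keys(),np.round(c['K'],1).tolist(),np.round(c['position'],1),np.round(c['attitude'],3), {k:c[k] for k in c if k not in('frame','K','position','attitude')})
print(ctrl.current_clock(),ctrl.current_tcp_rot(),ctrl.current_opening())
E
```

```text
pics
station.py
scene dict_keys(['frame', 'K', 'position', 'attitude']) [[484.9, 0.0, 280.5], [0.0, 484.9, 205.4], [0.0, 0.0, 1.0]] [ -93.5 -285.3  995. ] [ 0.287 -0.174 -0.485  0.808] {}
top dict_keys(['frame', 'K', 'position', 'attitude']) [[488.4, 0.0, 285.4], [0.0, 488.4, 215.4], [0.0, 0.0, 1.0]] [ 441.7   59.9 1358.3] [-0.041  0.037  0.711 -0.701] {}
wrist dict_keys(['frame', 'K', 'position', 'attitude']) [[313.8, 0.0, 275.2], [0.0, 313.8, 205.9], [0.0, 0.0, 1.0]] [150.5 612.6 373.2] [-0.117 -0.08   0.565  0.812] {}
0.15 [ 1.76976043e-01  9.84214975e-01 -5.92796732e-04 -1.08201767e-04] 85.39068977651341
```

View pics/scene0.png

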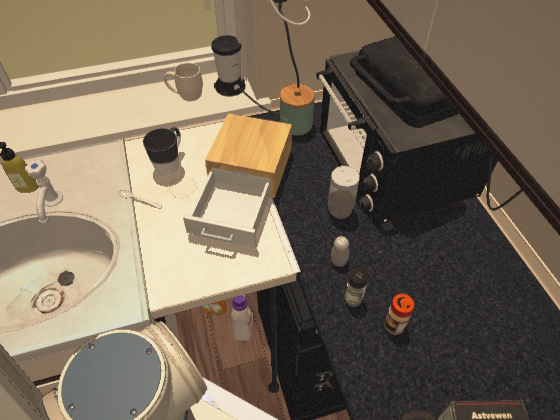

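View pics/top0.png

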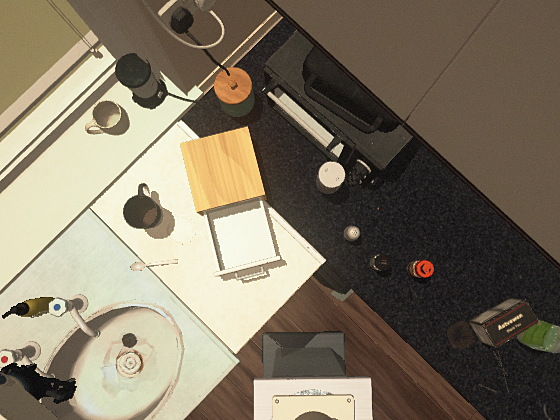

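Scene view: black-capped jar at about (357,283), red-capped jar at (400,313), shaker at (341,251), and the drawer open toward the robot with its handle at (218,237). Top view: black cap at about (380,264), red cap at (423,268), shaker at (351,233), drawer at (245,238), handle at (250,273). I'll enlarge these to pick features.

Run:
```python
import cv2,numpy as np
s=cv2.imread('pics/scene0.png');t=cv2.imread('pics/top0.png')
def crop(im,x,y,w,h,W,H):
    c=cv2.resize(im[y:y+h,x:x+w],(W,H),interpolation=cv2.INTER_CUBIC)
    for i in range(0,w,10): cv2.line(c,(int(i*W/w),0),(int(i*W/w),6 if i%50 else 14),(0,0,255),1)
    for i in range(0,h,10): cv2.line(c,(0,int(i*H/h)),(6 if i%50 else 14,int(i*H/h)),(0,0,255),1)
    return c
A=crop(s,170,110,130,150,390,298);A=crop(s,175,155,130,100,390,300)
B=crop(t,175,185,130,100,390,300)
C=crop(s,320,225,100,75,390,300)[:, :]
C=crop(s,310,230,130,100,390,300)
D=crop(t,320,215,130,100,390,300)
cv2.imwrite('pics/crops.png',np.vstack([np.hstack([A,B]),np.hstack([C,D])]))
```

```text
(no output)
```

View pics/crops.png

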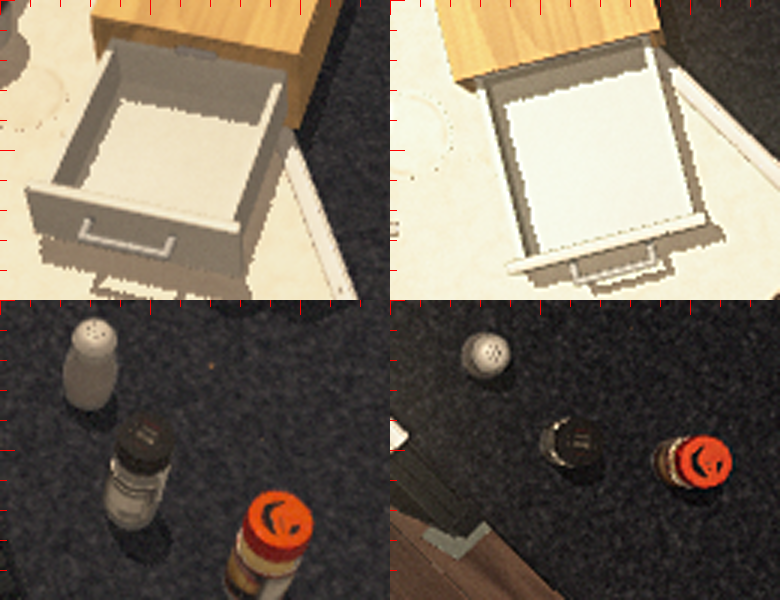

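Run:
```python
from h import *
s=cam('scene');t=cam('top')
S=lambda x,y:(x/3+175,y/3+155); T=lambda x,y:((x-390)/3+175,y/3+185)
S2=lambda x,y:(x/3+310,(y-300)/3+230); T2=lambda x,y:((x-390)/3+320,(y-300)/3+215)
P={'frontL':(S(28,188),T(508,267)),'frontR':(S(239,228),T(704,217)),
'handL':(S(83,240),T(577,282)),'handR':(S(167,258),T(653,264)),
'cap':(S2(146,430),T2(580,441)),'red':(S2(280,520),T2(705,461)),'salt':(S2(95,334),T2(491,352))}
for k,(a,b) in P.items(): print(k,*[np.round(v,1) for v in tri([(s,a),(t,b)])])
# wood top
for n,c in (('scene',s),('top',t)):
    f=c['frame']; hsv=cv2.cvtColor(f,cv2.COLOR_BGR2HSV)
    m=cv2.inRange(hsv,(10,90,150),(25,255,255)); m[:110]=0
    m=cv2.morphologyEx(m,cv2.MORPH_OPEN,np.ones((3,3)))
    k=max(cv2.findContours(m,0,2)[0],key=cv2.contourArea)
    ap=cv2.approxPolyDP(k,5,True)[:,0]; print(n,cv2.contourArea(k),ap.tolist())
    for p in ap: print('   ',p,np.round(onz(c,p,100),1))
```

```text
frontL [433.3 255.   65.2] [0.3 0.3]
frontR [474.5  82.2  72.2] [0.1 0.1]
handL [419.5 195.6  49.2] [0.2 0.2]
handR [434.8 127.3  50.7] [1.1 1.1]
cap [ 458.1 -181.8  110.9] [0.1 0.1]
red [ 439.6 -288.4  103.8] [0.1 0.1]
salt [ 536.6 -112.3   82.5] [0.2 0.2]
scene 3340.0 [[228, 113], [206, 160], [274, 172], [290, 124]]
    [228 113] [778.3 342.6 100. ]
    [206 160] [594.4 294.6 100. ]
    [274 172] [639.8 120.1 100. ]
    [290 124] [819.6 167.4 100. ]
top 4846.0 [[247, 127], [181, 143], [196, 210], [264, 194]]
    [247 127] [818.9 163.7 100. ]
    [181 143] [778.3 338.2 100. ]
    [196 210] [599.5 297.4 100. ]
    [264 194] [638.9 120.3 100. ]
```

```bash
cat >> h.py <<'E'
def att(a,h):  # tool tilted by a (rad) from straight down towards azimuth h, tool x uppermost
    H=np.array([np.cos(h),np.sin(h),0]);U=np.array([0,0,1.])
    z=np.sin(a)*H-np.cos(a)*U; x=np.cos(a)*H+np.sin(a)*U
    return R.from_matrix(np.c_[x,np.cross(z,x),z])
def tcp(g,q): return np.array(g)+8*q.as_matrix()[:,2]  # TCP for a grasp point
E
python3 - <<'E'
from h import *
d=np.radians
q=R.from_quat(ctrl.current_tcp_rot()).as_matrix()[:,0]; print('tool x',q)
c=ctrl.read_camera('wrist');print('cam dir',R.from_quat(c['attitude']).apply([0,0,-1]))
psi=.236; J=np.array([457,-182,60]); F=np.array([544,190,18+24])
for a in (50,60,70,80):
  for h in (-45,-22,0,25):
    A=att(d(a),d(h)); B=att(d(a-90),psi+np.pi)
    g=ctrl.ik(tcp(J,A),A.as_quat()); pre=ctrl.ik(tcp(J-90*A.as_matrix()[:,2],A),A.as_quat())
    p=ctrl.ik(tcp(F,B),B.as_quat())
    print(a,h,*[None if v is None else np.round(v,2) for v in (g,pre,p)])
E
```

```text
tool x [-9.37370998e-01  3.48332616e-01 -1.34630223e-05]
cam dir [ 0.26355719 -0.09924321 -0.95952509]
50 -45 [-0.13  0.74  2.39  3.79  0.87 -1.57] [ 0.03  0.56  2.51  4.    0.83 -1.64] [0.35 0.69 2.22 3.31 0.46 1.51]
50 -22 [-0.42  0.76  2.45  3.11  0.95 -1.57] None [0.35 0.69 2.22 3.31 0.46 1.51]
50 0 [-0.69  0.75  2.4   2.46  0.88 -1.58] [-0.86  0.57  2.52  2.25  0.84 -1.52] [0.35 0.69 2.22 3.31 0.46 1.51]
50 25 [-0.84  0.73  2.25  1.73  0.84 -1.36] [-1.02  0.57  2.3   1.45  0.87 -1.21] [0.35 0.69 2.22 3.31 0.46 1.51]
60 -45 [-0.07  0.89  2.41  3.8   1.17 -1.46] [ 0.15  0.79  2.54  4.    1.17 -1.4 ] [0.34 0.63 2.14 3.48 0.16 1.33]
60 -22 [-0.42  0.93  2.48  3.11  1.32 -1.58] None [0.34 0.63 2.14 3.48 0.16 1.33]
60 0 [-0.75  0.89  2.42  2.45  1.18 -1.7 ] [-0.99  0.8   2.55  2.24  1.17 -1.76] [0.34 0.63 2.14 3.48 0.16 1.33]
60 25 [-0.91  0.84  2.24  1.76  1.03 -1.5 ] [-1.13  0.72  2.29  1.5   1.05 -1.42] [0.34 0.63 2.14 3.48 0.16 1.33]
70 -45 [-0.02  1.04  2.4   3.85  1.44 -1.37] [ 0.25  1.03  2.52  4.09  1.45 -1.22] [ 0.33  0.61  2.05 -0.24  0.14 -1.24]
70 -22 [-0.43  1.11  2.47  3.1   1.67 -1.59] None [ 0.33  0.61  2.05 -0.24  0.14 -1.24]
70 0 [-0.8   1.05  2.41  2.39  1.45 -1.8 ] [-1.09  1.05  2.53  2.14  1.45 -1.96] [ 0.33  0.61  2.05 -0.24  0.14 -1.24]
70 25 [-0.97  0.95  2.22  1.75  1.23 -1.61] [-1.2   0.88  2.26  1.5   1.22 -1.56] [ 0.33  0.61  2.05 -0.24  0.14 -1.24]
80 -45 [ 0.01  1.18  2.36  3.93  1.68 -1.29] [ 0.32  1.24  2.46  4.22  1.66 -1.08] [ 0.32  0.62  1.94 -0.04  0.4  -1.45]
80 -22 [-0.43  1.27  2.43  3.09  1.96 -1.6 ] [-0.46  1.51  2.57  3.04  2.33 -1.65] [ 0.32  0.62  1.94 -0.04  0.4  -1.45]
80 0 [-0.84  1.19  2.37  2.31  1.68 -1.88] [-1.17  1.26  2.47  2.    1.64 -2.11] [ 0.32  0.62  1.94 -0.04  0.4  -1.45]
80 25 [-1.    1.07  2.18  1.72  1.41 -1.68] [-1.25  1.04  2.21  1.47  1.39 -1.67] [ 0.32  0.62  1.94 -0.04  0.4  -1.45]
```

Run:
```python
from h import *
import pickle
psi=.236; A=att(0,psi+np.pi).as_quat(); ex=np.array([np.cos(psi),np.sin(psi),0]);ey=np.array([-np.sin(psi),np.cos(psi),0])
ims=[]
for i,(dx,dy,z) in enumerate([(-10,50,300),(10,-60,280)]):
    ctrl.move_pose(np.array([540,188,z])+dx*ex+dy*ey,A); c=cam('wrist'); ims.append(c)
B=att(0,-.3+np.pi)  # down, camera robot side, towards the jar
B=att(0,np.pi*.5).as_quat()
for p in [(450,-160,300),(500,-110,290)]:
    try: ctrl.move_pose(p,B); ims.append(cam('wrist'))
    except ctrl.Unreachable as e: print('unreach',p)
pickle.dump(ims,open('w.pkl','wb')); print(ctrl.current_clock(),len(ims))
a=[im['frame'] for im in ims]
v=np.vstack([np.hstack(a[:2]),np.hstack((a+a)[2:4])]); v=cv2.resize(v,(800,600),interpolation=cv2.INTER_AREA)
cv2.imwrite('pics/w.png',v)
```

```text
4.325 4
```

View pics/w.png

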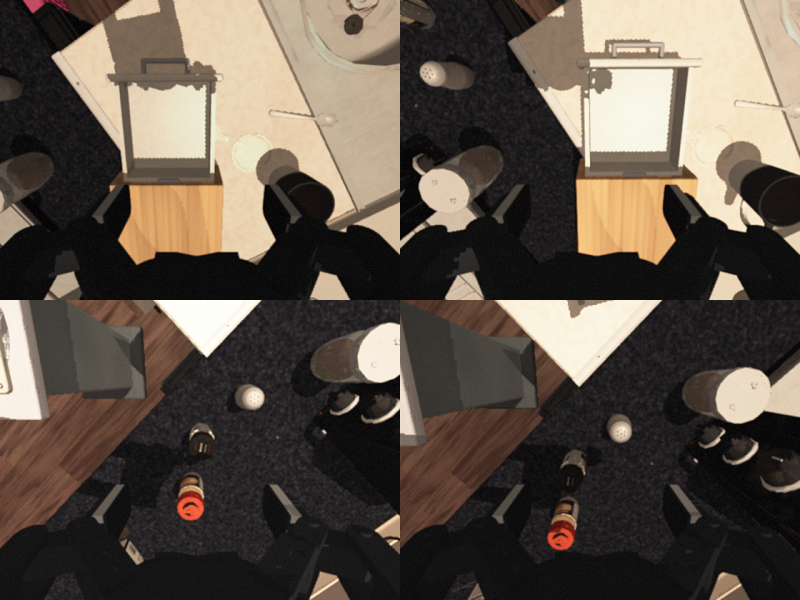

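Run:
```python
import cv2,numpy as np,pickle
ims=pickle.load(open('w.pkl','rb'))
o=[]
for i,(x,y,w,h) in enumerate([(140,70,182,140),(240,45,182,140),(240,140,91,105) if 0 else (240,155,91,70),(200,190,91,70)]):
    f=ims[i]['frame'][y:y+h,x:x+w]; c=cv2.resize(f,(390,300),interpolation=cv2.INTER_CUBIC)
    if i>1: c=np.clip(c.astype(float)*1.7,0,255).astype(np.uint8)
    for k in range(0,w,10): cv2.line(c,(int(k*390/w),0),(int(k*390/w),6),(0,0,255),1)
    for k in range(0,h,10): cv2.line(c,(0,int(k*300/h)),(6,int(k*300/h)),(0,0,255),1)
    o.append(c)
cv2.imwrite('pics/w2.png',np.vstack([np.hstack(o[:2]),np.hstack(o[2:])]))
```

```text
(no output)
```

View pics/w2.png

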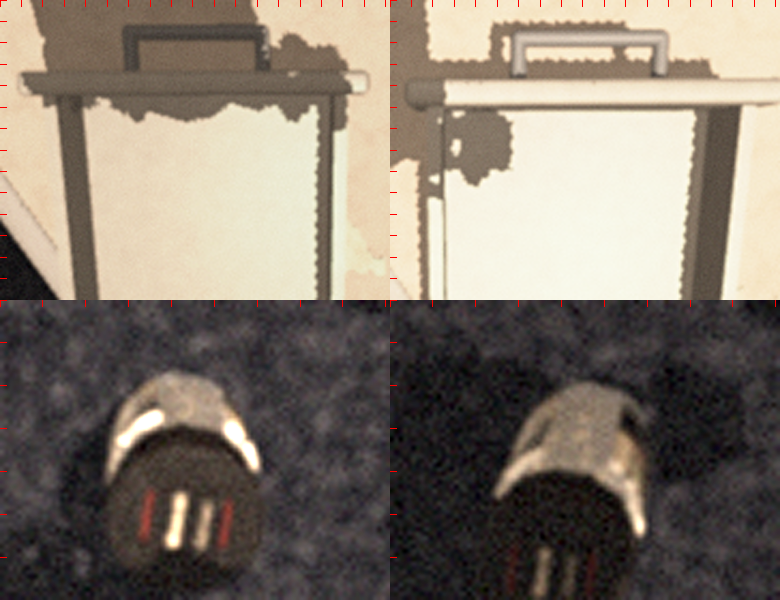

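Drawer crops: handle bar ends in view 0 at about (198,85)/(265,85), front's outer top edge at rows ~104; jar crops: cap marks' centre at (283.7,206.3) and (237.6,253.6).

Run:
```python
from h import *
import pickle
w=pickle.load(open('w.pkl','rb')); s=cam('scene');t=cam('top')
k=182/390; V0=lambda x,y:(140+x*k,70+y*k); V1=lambda x,y:(240+(x-390)*k,45+y*k)
T=lambda x,y:((x-390)/3+175,y/3+185); S=lambda x,y:(x/3+175,y/3+155)
hl=[(w[0],V0(127,33)),(w[1],V1(516,38))]; hr=[(w[0],V0(265,33)),(w[1],V1(664,38))]
P={'handA':hl,'handB':hr,'frA':[(w[0],V0(19,73)),(w[1],V1(406,80))]}
for n,o in P.items(): print(n,*[np.round(v,1) for v in tri(o)])
for c,u in hl+hr: print('hand z50',np.round(onz(c,u,52),1))
for c,a,b in ((w[0],V0(19,73),V0(370,73)),): print('front z74',np.round(onz(c,a,74),1),np.round(onz(c,b,74),1))
print('frontA v1',np.round(onz(w[1],V1(406,80),74),1))
# side-wall/floor corners etc: inner front edge top z74
print('inner edge',np.round(onz(w[0],V0(200,94),74),1),np.round(onz(w[1],V1(560,106),74),1))
o=[(w[2],(283.7,206.3)),(w[3],(237.6,253.6))]
oc=[(s,(358.7,273.3)),(t,(383.3,262))]
print('cap wrist',*[np.round(v,1) for v in tri(o)],'all',*[np.round(v,1) for v in tri(o+oc)])
for c,u in o+oc: print(np.round(onz(c,u,105),1))
```

```text
handA [438.5 129.2  53.2] [0.3 0.3]
handB [421.3 199.9  52.1] [0.3 0.3]
frA [470.9  82.5  69.3] [0.3 0.3]
hand z50 [438.8 129.1  52. ]
hand z50 [438.  129.1  52. ]
hand z50 [421.6 200.   52. ]
hand z50 [421.  199.8  52. ]
front z74 [470.9  84.4  74. ] [429.2 257.1  74. ]
frontA v1 [470.9  82.9  74. ]
inner edge [459.4 175.5  74. ] [465.2 156.1  74. ]
cap wrist [ 459.9 -181.3  107.5] [0. 0.] all [ 459.5 -181.5  108. ] [0.6 0.7 0.5 1.6]
[ 460.1 -182.   105. ]
[ 459.6 -182.4  105. ]
[ 461.9 -181.3  105. ]
[ 458.1 -182.7  105. ]
```

```bash
cat >> h.py <<'E'
psi=.238; EX=np.array([np.cos(psi),np.sin(psi),0]); F=np.array([544.,192.5,18.]); J=np.array([460.,-182.,0])
a=np.radians(75); hz=np.radians(10); A=att(a,hz); B=att(a-np.pi/2,psi+np.pi)
G=J+[0,0,56]-4*np.array([np.cos(hz),np.sin(hz),0])      # grasp point 4 mm short of the axis
PL=F+[0,0,20.5+4]+2*EX
E
python3 - <<'E'
from h import *
for n,g,q in [('grasp',G,A),('up',G+[0,0,120],A),('hi',G+[0,0,200],A),('place+',PL+[0,0,200],B),('place+',PL+[0,0,100],B),('place',PL,B)]:
    v=ctrl.ik(tcp(g,q),q.as_quat()); print(n,None if v is None else np.round(v,2),np.round(tcp(g,q),1))
print(np.round(ctrl.current_joint_positions(),2))
E
```

```text
grasp [-0.93  1.08  2.32  2.09  1.43 -1.81] [ 463.7 -181.4   53.9]
up [-0.93  0.72  2.42  2.04  1.31 -1.57] [ 463.7 -181.4  173.9]
hi [-0.93  0.46  2.43  1.96  1.2  -1.33] [ 463.7 -181.4  253.9]
place+ [ 0.33  0.27  1.9  -0.04  0.7  -1.45] [548.  193.5 234.8]
place+ [ 0.33  0.43  1.97 -0.05  0.48 -1.44] [548.  193.5 134.8]
place [ 0.33  0.62  1.99 -0.09  0.28 -1.4 ] [548.  193.5  34.8]
[-0.24  0.2   1.83 -0.    1.11 -0.24]
```

Run:
```python
from h import *
ctrl.move_pose(tcp(G+[0,0,200],A),A.as_quat())
ctrl.move_straight(tcp(G+[0,0,110],A))
c=cam('wrist'); f0=ctrl.current_ft_force()
print('expect cap top px',proj(c,J+[0,0,106]))
ctrl.move_straight(tcp(G,A),rate=70)
c2=cam('wrist'); print('expect',proj(c2,J+[0,0,106]),np.round(f0,1),np.round(ctrl.current_ft_force(),1),ctrl.current_clock())
cv2.imwrite('pics/g.png',cv2.resize(np.hstack([c['frame'],c2['frame']]),(800,300)))
```

```text
expect cap top px [279.19029604 357.35526574]
expect [280.85259738 177.48699419] [ 0.4 -0.3  1.1] [-0.  -0.  -0.9] 8.7167
```

View pics/g.png

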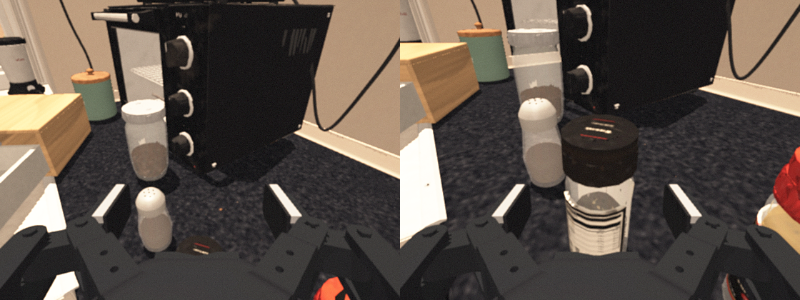

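The jar's cap (x≈280, y≈185 in the right view) sits midway between the pads as predicted, with the neighbours clear. Grip and lift.

Run:
```python
from h import *
ctrl.grab(); print(ctrl.current_opening(),ctrl.current_finger_force(),ctrl.current_ee_pos())
ctrl.move_straight(tcp(G+[0,0,200],A),rate=120)
print(ctrl.current_opening(),np.round(ctrl.current_ft_force(),2))
ctrl.move_pose(tcp(PL+[0,0,200],B),B.as_quat())
print(ctrl.current_opening(),np.round(ctrl.current_ft_force(),2),np.round(ctrl.current_joint_positions(),2),ctrl.current_clock())
c=cam('wrist');s=cam('scene')
cv2.imwrite('pics/p.png',cv2.resize(np.hstack([c['frame'],s['frame']]),(800,300)))
```

```text
39.16386690974463 59.74654197692871 [ 463.68116615 -181.47621058   54.11806153]
38.991119389468516 [-1.09  0.49 -2.26]
38.89426127489164 [-0.51 -0.27 -1.31] [ 0.33  0.27  1.9  -0.04  0.71 -1.45] 12.7583
```

View pics/p.png

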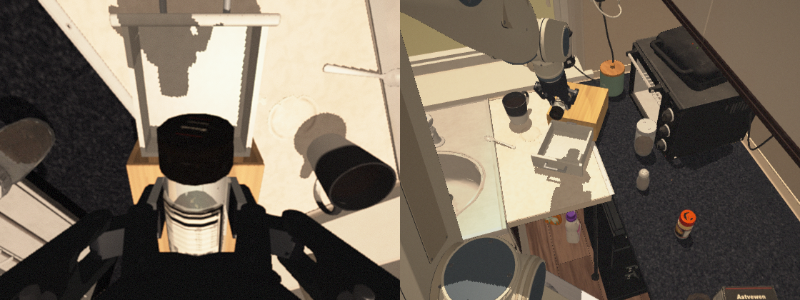

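The jar is held level, cap toward the robot, above the drawer. Lower gently with a force check.

Run:
```python
from h import *
ctrl.move_straight(tcp(PL+[0,0,80],B),rate=120)
ctrl.move_straight(tcp(PL+[0,0,6],B),rate=50); ctrl.pause(.3)
f0=np.array(ctrl.current_ft_force()); L=[]
for z in np.arange(5,-3.1,-1):
    ctrl.move_straight(tcp(PL+[0,0,z],B),rate=15); ctrl.pause(.15)
    df=np.array(ctrl.current_ft_force())-f0; L.append((z,np.round(df,1).tolist()))
    if df[2]>2: break
print(L,np.round(ctrl.current_wrist_torque(),2),ctrl.current_opening(),ctrl.current_ee_pos(),ctrl.current_clock())
c=cam('wrist');s=cam('scene')
cv2.imwrite('pics/p2.png',cv2.resize(np.hstack([c['frame'],s['frame'][110:320,120:400]]) if 0 else np.hstack([c['frame'],cv2.resize(s['frame'][140:290,150:350],(560,420))]),(800,300)))
```

```text
[(np.float64(5.0), [-0.1, -0.5, 0.4]), (np.float64(4.0), [0.4, -0.1, 0.5]), (np.float64(3.0), [-0.4, 0.1, 0.8]), (np.float64(2.0), [-0.2, -0.3, 1.3]), (np.float64(1.0), [-0.0, 0.5, 0.1]), (np.float64(0.0), [-0.3, -0.1, 0.3]), (np.float64(-1.0), [1.5, -0.4, 6.5])] [-0.18 -0.26 -0.05] 39.27521605410281 [548.75744565 193.69451513  34.30814512] 18.7417
```

View pics/p2.png

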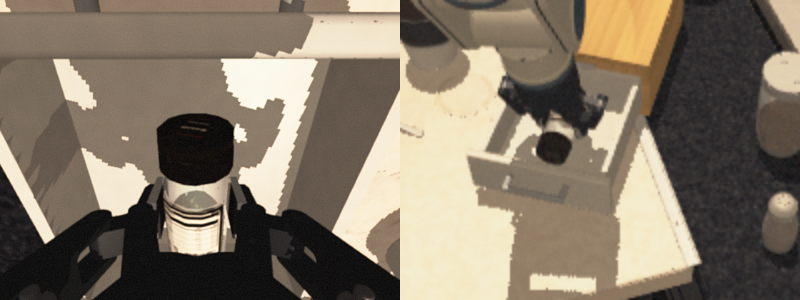

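Run:
```python
from h import *
ctrl.release(); ctrl.pause(.4); print(ctrl.current_opening(),ctrl.current_finger_force(),ctrl.current_clock())
ctrl.move_straight(tcp(PL+[0,0,15],B),rate=30)
ctrl.move_straight(tcp(PL+[0,0,170],B),rate=150)
D=att(0,psi+np.pi).as_quat(); H=np.array([429.9,164.5,52])
ctrl.move_pose(H-60*EX+[0,0,150],D)
print(ctrl.current_clock(), ctrl.ik(H-45*EX,D), ctrl.ik(H+150*EX,D))
s=cam('scene');w=cam('top')
cv2.imwrite('pics/p3.png',cv2.resize(np.hstack([cv2.resize(w['frame'][180:300,170:330],(560,420)),cv2.resize(s['frame'][140:290,150:350],(560,420))]),(800,300)))
```

```text
85.36306656277453 0.0 19.7667
22.3833 [ 3.50588440e-01  4.89591050e-01  2.18153563e+00 -4.44089210e-16
  4.70465972e-01 -1.45820789e+00] [ 3.14634500e-01  6.61916735e-01  1.75559368e+00 -4.44089210e-16
  7.24082240e-01 -1.49416183e+00]
```

View pics/p3.png

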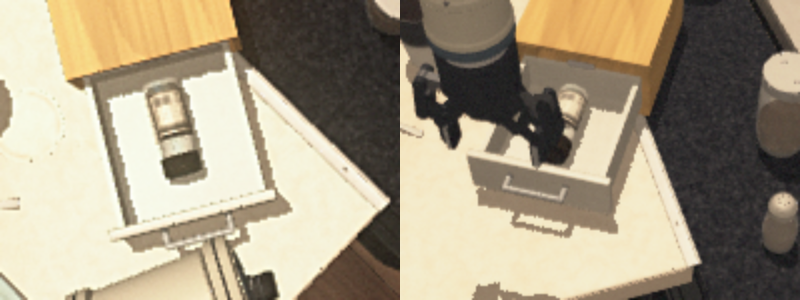

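The jar lies on the drawer's floor along its length, clear of the walls. Now push the drawer home by the handle.

Run:
```python
from h import *
D=att(0,psi+np.pi).as_quat(); H=np.array([429.9,164.5,52])
ctrl.grab()
ctrl.move_straight(H-45*EX,D,rate=120)
ctrl.pause(.2); f0=np.array(ctrl.current_ft_force())
ctrl.move_straight(H-18*EX,rate=60)
ctrl.move_straight(H+115*EX,rate=60)   # about 30 mm still open
print('F',np.round((np.array(ctrl.current_ft_force())-f0)@EX,1))
L=[]
for s in np.arange(118,160,3):
    ctrl.move_straight(H+s*EX,rate=30)
    f=(np.array(ctrl.current_ft_force())-f0)@EX; L.append((int(s),round(float(f),1)))
    if f<-22: break
ctrl.pause(.4); print(L,ctrl.current_ee_pos(),np.round((np.array(ctrl.current_ft_force())-f0)@EX,1),ctrl.current_clock())
```

```text
F -0.6
[(118, -0.4), (121, -0.4), (124, 0.3), (127, -1.1), (130, -7.1), (133, -10.3), (136, -5.8), (139, -0.0), (142, -0.2), (145, -0.4), (148, -7.9), (151, -16.2), (154, -23.7)] [571.62695249 198.73627572  50.80171177] -23.3 31.475
```

Run:
```python
from h import *
H=np.array([429.9,164.5,52])
ctrl.move_straight(H+90*EX,rate=80)
ctrl.move_straight(H+60*EX+[0,0,150],rate=150)
ctrl.move_pose(H-20*EX+[0,250,200],ctrl.current_tcp_rot()); ctrl.pause(.3)
s=cam('scene');w=cam('top'); print(ctrl.current_clock(),np.round(ctrl.current_ft_force(),1))
cv2.imwrite('pics/p4.png',cv2.resize(np.hstack([w['frame'],s['frame']]),(800,300)))
```

```text
34.975 [-0.2  0.   1. ]
```

View pics/p4.png

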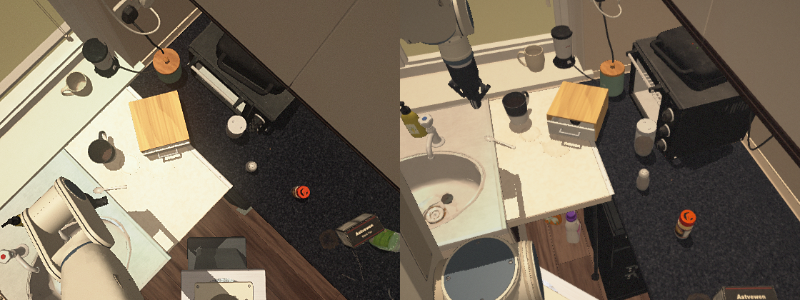

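The drawer is shut against the carcass, the other objects are where they were, and the arm is clear.

```bash
python3 -c "
from station import ctrl
print(ctrl.sign_off())"
```

```text
the job is handed in; nothing more can be done
None
```

The herb jar is lying on its side in the drawer, the drawer is pushed home past its catch, the other things look unmoved in the last pictures, and the job was handed in at about 35 s (no verdict was returned).

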